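# Check the hand lever of a bench snap setter

## Task

Check the low squeeze-handle snap setter: with the gripper not holding anything, push its flat hand lever in towards the round fixed bar with the outside of the fingers until the lever comes up against its stop, short of the bar, and keep it pressed there for about two seconds without forcing it. Then let it come back out to rest under the fingers, not snapping back, and move the hand clear. Do not pinch the lever or touch its inner side or the bar, and leave the tall press, the tub, the thread cone and the screwdriver as they are.

Things in the scene. Friction and masses are not known exactly. Their poses are not given: they have to be found in the camera images.
- press: The low snap setter: a cast teal block (75 x 85 mm, 122 mm high) on a base plate 150 x 100 mm, bolted down. Origin at the table surface; the plate runs x -50 to 100 mm, y -50 to 50 mm, the block is centred at x 15 mm; z up. Its two handles (fixed bar, hand lever) point along its -x. The lever is on the +y side of the bar and opens to +y.
- lever (a joint): Angle of the hand lever about its upright hinge, rad: 0 is out at rest, held by a spring; 0.28 is pressed in against its solid stop; it grows as the lever swings towards the bar (counter-clockwise from above). At 130 mm from the hinge it takes about 3 N to start it and 6 N at the stop; past that it does not give. Let go, it snaps back.
- lever_hinge (a point): Hinge axis of the lever at its mid-height, 105 mm above the table. Axes turn with the lever: -x runs along the lever to its free end, +y points outwards (away from the bar), z up.
- lever_pad (a point): Point on the lever's flat outer face where a hand would push, 130 mm from the hinge along -x and 7 mm to +y (axes as lever_hinge), 105 mm above the table. The lever is a steel strip 175 mm long, 30 mm high (90 to 120 mm above the table), with a round end 30 mm across centred 185 mm from the hinge. The pad moves about 36 mm from rest to stop.
- bar_grip (a point): Middle of the rubber grip of the fixed round bar, 105 mm above the table, axes as press. The grip is 22 mm across and 120 mm long; the bar runs in the press frame along x from 20 to -195 mm at y = -20 mm. The gap between bar and lever near the pad is about 28 mm with the lever on its stop. Not to be touched.
- tall_press: The other press, an upright C-frame 165 mm high on a base 140 x 85 mm with a lever on top reaching to 215 mm; fixed, to be left alone. Origin at the table under its centre, z up.
- tall_lever (a joint): Angle of the tall press's top lever, rad, 0 at the start; it stays where it is put. To be left alone.
- tub: Pale translucent open tub of snap caps, 90 mm across and 50 mm high, loose. Origin at the centre of its underside.
- cone: Upright thread cone, 64 mm across and 95 mm high, loose. Origin at the centre of its underside.
- driver: Screwdriver lying loose on the table, along its x axis. Origin on its underside.
- lever_inner (a point): Point on the lever's inner side opposite the pad, on a rubber strip 165 x 26 x 4 mm that faces the bar; not to be touched. The lever is 14 mm thick there. Axes as lever_hinge.
There are look-alikes about, which are no part of the job. What is shaped like the cone but red or turquoise is not meant.

How it is judged (in metres and radians):
On the way:
1. the lever is held in against its stop by the fingers on its outer face (value of joint lever above 0.265 rad and contact force between the fingers and lever above 2 N), for 1.2 s.
At the end, for the whole second after the job is handed in: After having been held in against its stop (joint above 0.265 rad) for 1.2 s, the lever is back out at rest (below 0.03 rad) and still, the tub, cone and screwdriver are within 15 mm of where they stood, the cone is upright and the tall press's lever is where it was (within 0.05 rad) (value of joint lever below 0.03 rad and not (velocity of joint lever above 0.1 rad/s) and distance of each of tub, cone, driver from where it was at the start of the episode below 0.015 m and angle between cone's own z axis and vertical below 0.2 rad and value of joint tall_lever between -0.05 and 0.05 rad); the robot touches nothing.
It fails at once if the lever snaps back (faster than 3 rad/s) (velocity of joint lever below -3 rad/s).
It fails at once if the lever is forced (more than 30 N) (contact force between the fingers and lever above 30 N).
It fails at once if the lever's inner side or the fixed bar is touched, or the lever is pinched (contact force between the fingers and lever_c3 above 1 N or contact force between the fingers and press_c0 above 1 N or contact force between the fingers and press_c1 above 1 N).
It fails at once if the tub, cone or screwdriver is moved or lifted (distance of any of tub, cone, driver from where it was at the start of the episode above 0.02 m).
It fails at once if the tall press's lever is moved (value of joint tall_lever above 0.06 rad or value of joint tall_lever below -0.06 rad).
It also fails if it takes over 48 s, if anything falls off the work surface, if the arm or the gripper's body presses on something with over 40 N, if the wrist force passes 120 N, or if a joint passes its speed limit or range.

## Robot

A 7-joint arm with a two-finger parallel gripper is mounted at the origin on the work surface. World frame = base frame: x ahead of the robot, y to its left, z up, the work surface at z = 0. Lengths are in m, angles in degrees, forces in N, time in s.
With the tool pointing down it reaches from about 0.4 to 0.9 m from the base axis. Payload 5.5 kg.
Tool frame: the origin (TCP) lies on the centre line of the jaws, within the pads' length; the fingertips stand 17 mm ahead of it and the grasp point (between the pads) lies 2 mm behind it (robot.tips_ahead is the z of the fingertips in the tool frame, in m); z points along the fingers, y is the line along which they close (so a half turn about z gives the same grasp; the last joint's range is limited). The gripper opens to 85 mm and grips with 20 to 120 N. Pads are 22 mm wide; open, the fingers measure 114 mm over their backs; the gripper's body (76 mm by 85 mm) begins 54 mm behind the grasp point. The pads swing forward as they close: fully open they stand 13 mm farther back than shut.
Start: joints at [88.992, 28.699, -24.465, 88.831, 12.651, 65.22, -12.049], TCP at [0.18, -0.625, 0.248] pointing down, gripper open.
Joint ranges: [-164.97, 164.97], [-17.58, 116.51], [-87.97, 89.64], [11.32, 138.91], [-80.73, 260.73], [10.89, 115.49], [-147.41, 147.41]. Speed limits (degrees/s): [147.25, 147.25, 180, 180, 180, 180, 180].

## Interface

Orientations are given as [roll, pitch, yaw] about the fixed x, y, z axes, in that order (R = Rz(yaw) Ry(pitch) Rx(roll)).
In Python, from plant import robot gives the robot as it stands.
- The arm moves only by the shell command python3 -m jog 'ROWS' [OPENING]. ROWS is JSON, a list of rows, each a list of 4 numbers: the shift along the world's x, y, z in mm, then the turn about the world's z in rad. In form: [[x, y, z, twist], ...]. A call has 1 to 10 rows; each row shifts and turns the commanded pose from where the row before left it; what a row does not reach is not made up. A row lasts 1/8 s, in which the tool goes at most 62.5 mm and 10.7 degrees, less where a joint would pass 70% of its speed; a pose out of reach is approached as far as the arm can. A call is refused whole if a number of a shift passes 62.5 or a number of a turn 0.188, either way. A call with a gripper value outside its range is refused whole. OPENING is the opening, from 0 (shut) to 1 (fully open), set as the call begins (- or left out, the last holds). The fingers move at their own pace and stop on an object; the grip force is fixed at half the most. Time passes only in rows, so rows that do not move let the fingers close. It gives the time, the measured TCP pose, the force, the opening and the grip force at its end, in the units of the state.
- robot.sense(): the state, without advancing time (a new reading comes with each control period).
- robot.get_image(name): name is "scene" or "top" or "wrist"; returns (picture, depth): 384x512x3 uint8, red, green, blue; 384x512 float32, m along the optical axis (not along the pixel's ray), 0 where there is no reading.
- robot.get_calibration(name): a dict with "fx", "fy", "cx", "cy" (pixels), "T" (4x4, takes a point from camera to world coordinates). Camera axes: x right, y down, z forward; pixel columns grow to the right and rows downward; lengths in m; the calibration is good to about 2 mm. The wrist camera is an equidistant fisheye: a pixel r from the principal point sees the ray r / f radians off the axis. A picture is of the moment at which its call begins: read the wrist's pose just before it. get_calibration takes no time and is no camera call; for the wrist camera it gives the pose at the moment of the call.
- robot.job_done(): hands the job in; it is judged then, once.
The state is a dict: "time_s": time; "q": joint angles; "dq": joint speeds; "effort": joint torques, N m; "ee_pos": TCP position; "orientation": TCP orientation; "ft_force": force on the tool from outside, world axes, zero at the start; "ft_torque": the same for the moment, N m; "width": opening from 0.0 (shut) to 1.0 (fully open); "finger_force": force on a finger pad.
Only numpy, scipy, OpenCV 4.12 (cv2) and the standard library are available. Lean on these libraries where they do the work, as an engineer would, in place of code of your own. Each camera call takes 0.05 s, during which the arm holds its last target. There are 200 camera calls.

## Working session

There is one attempt and no reset: what is moved stays moved. The work goes in short steps, Python scripts to look and compute and a shell command to move; the robot and the scene stay as the last step left them, time stands still between calls to the robot, and variables do not carry over. Pictures are saved under pics/ and viewed, at most 10 in all, crops included, and the job is handed in when it is done.

```bash
mkdir -p pics; ls
python3 - <<'E'
from plant import robot
import cv2, numpy as np
for n in ("scene","top"):
    im,d=robot.get_image(n); cv2.imwrite(f"pics/{n}0.png",im[:,:,::-1]); np.savez(f"pics/{n}0.npz",im=im,d=d,**robot.get_calibration(n))
s=robot.sense(); print(s, robot.tips_ahead)
E
```

```text
pics
{'time_s': 0.1, 'q': array([ 88.98984098,  28.7501897 , -24.45467071,  88.88569881,
        12.65161075,  65.22078334, -12.04980244]), 'dq': array([-0.00165424, -0.22677513,  0.02090602, -0.18101055, -0.00710475,
        0.03359574, -0.09695777]), 'effort': array([-1.23395951e-02, -5.70800650e+01, -5.83864018e+00, -2.81743973e+01,
        1.05957157e-02,  5.64752205e-03, -3.74802448e-05]), 'ee_pos': array([ 0.17994416, -0.62396669,  0.24734289]), 'orientation': array([-1.79896895e+02, -3.30924436e-03,  1.60933530e+01]), 'ft_force': array([0.26705392, 0.93750446, 0.06226173]), 'ft_torque': array([-0.0311635,  0.0092179, -0.0088595]), 'finger_force': 0.0, 'width': 0.9979471600363216} 0.017
```

View pics/scene0.png

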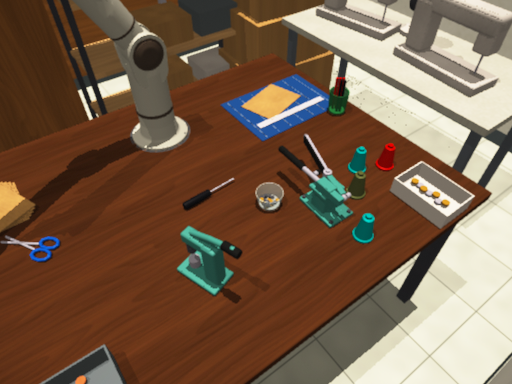

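View pics/top0.png

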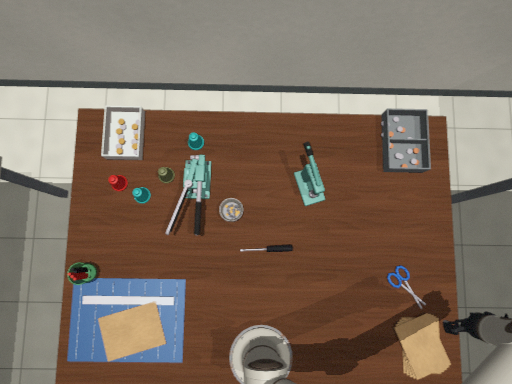

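The scene view shows the low setter in teal at (325,200) with two handles, and the tall C-frame press at (207,260). In the top view the low setter is at (197,178). Its black bar is at (198,215) and its grey lever runs to (168,232) on the left, which is the +y side. The tub is at (231,210), the olive cone at (165,174) and the driver at (268,248). The red (117,183) and turquoise (141,195), (195,141) cones are look-alikes.

```bash
cat > h.py <<'E'
import numpy as np, cv2
def load(n):
    z=np.load(f"pics/{n}.npz"); return z
def pts(z):
    d=z["d"]; v,u=np.mgrid[:d.shape[0],:d.shape[1]]
    c=np.stack([(u-z["cx"])/z["fx"]*d,(v-z["cy"])/z["fy"]*d,d],-1)
    return c@z["T"][:3,:3].T+z["T"][:3,3]
E
python3 - <<'E'
from h import *
for n in ("top0","scene0"):
    z=load(n); P=pts(z); im=z["im"]; print(n, z["fx"], z["T"].round(3).tolist())
    X,Y,Z=P[...,0],P[...,1],P[...,2]; ok=z["d"]>0
    hsv=cv2.cvtColor(im,cv2.COLOR_RGB2HSV)
    reg=ok&(X>.3)&(X<.85)&(Y>.05)&(Y<.42)
    h=reg&(Z>.085)&(Z<.125)
    grey=h&(hsv[...,1]<60)&(hsv[...,2]>70); dark=h&(hsv[...,2]<60)
    for nm,m in(("grey",grey),("dark",dark),("teal",reg&(hsv[...,0]>75)&(hsv[...,0]<95)&(hsv[...,1]>80)&(Z>.1))):
        k,lab,st,_=cv2.connectedComponentsWithStats(m.astype(np.uint8))
        for i in range(1,k):
            if st[i,4]<12: continue
            q=P[lab==i]; c=q.mean(0); w,V=np.linalg.eigh(np.cov(q[:,:2].T))
            print(nm,st[i],c.round(3),"ang",np.degrees(np.arctan2(V[1,1],V[0,1])).round(1),"min",q.min(0).round(3),"max",q.max(0).round(3))
    if n=="top0":
        crop=np.hstack([cv2.resize(im[120:250,100:255],None,fx=4.5,fy=4.5,interpolation=cv2.INTER_CUBIC)]); cv2.imwrite("pics/topcrop.png",crop[:,:,::-1])
        for nm,(u,v) in dict(tub=(231,210),cone=(165,174),tq=(141,195),tq2=(195,141),drv=(285,248),tall=(312,180)).items():
            print(nm,np.median(P[v-3:v+4,u-3:u+4].reshape(-1,3),0).round(3))
E
```

```text
top0 415.2702944454223 [[0.015, -0.988, 0.156, 0.379], [-1.0, -0.019, -0.021, 0.068], [0.023, -0.155, -0.988, 1.617], [0.0, 0.0, 0.0, 1.0]]
grey [191 155   4   5  17] [0.732 0.263 0.109] ang 177.8 min [0.725 0.257 0.103] max [0.74  0.269 0.117]
grey [196 155   3   5  14] [0.73  0.246 0.115] ang -179.6 min [0.721 0.242 0.106] max [0.737 0.25  0.122]
grey [166 179  27  56 192] [0.563 0.301 0.117] ang 159.9 min [0.445 0.261 0.086] max [0.647 0.347 0.125]
grey [193 181  11  21 118] [0.607 0.236 0.11 ] ang 178.9 min [0.566 0.223 0.088] max [0.642 0.256 0.119]
dark [171 189  18  42  66] [0.531 0.305 0.115] ang 160.3 min [0.46  0.275 0.097] max [0.609 0.33  0.124]
dark [194 202   8  33 191] [0.504 0.235 0.113] ang 178.7 min [0.447 0.225 0.103] max [0.564 0.248 0.125]
teal [196 159  10  23  38] [0.67  0.222 0.116] ang 170.4 min [0.641 0.215 0.101] max [0.723 0.247 0.127]
teal [192 161   7  21  29] [0.679 0.252 0.113] ang 165.4 min [0.642 0.24  0.1  ] max [0.715 0.262 0.124]
tub [0.546 0.119 0.016]
cone [0.67  0.367 0.082]
tq [0.59  0.453 0.073]
tq2 [0.802 0.26  0.07 ]
drv [ 0.404 -0.09   0.025]
tall [ 0.647 -0.176  0.164]
scene0 382.0343852992033 [[0.588, 0.596, -0.546, 1.19], [0.809, -0.436, 0.395, -0.396], [-0.003, -0.674, -0.739, 0.938], [0.0, 0.0, 0.0, 1.0]]
grey [304 134  28  43 189] [0.566 0.303 0.119] ang 158.9 min [0.445 0.264 0.1  ] max [0.644 0.349 0.125]
grey [302 166  18  16 119] [0.6   0.239 0.111] ang -178.0 min [0.564 0.23  0.101] max [0.636 0.261 0.116]
grey [342 193  10   8  50] [0.733 0.259 0.112] ang 97.8 min [0.722 0.236 0.106] max [0.743 0.276 0.119]
dark [304 136  20  39 169] [0.54  0.305 0.107] ang 158.2 min [0.445 0.259 0.091] max [0.617 0.347 0.121]
dark [279 146  27  24 194] [0.508 0.237 0.112] ang 179.2 min [0.448 0.228 0.1  ] max [0.566 0.249 0.119]
teal [316 175  30  31 501] [0.688 0.241 0.116] ang 166.9 min [0.63 0.22 0.1 ] max [0.742 0.281 0.127]
```

View pics/topcrop.png

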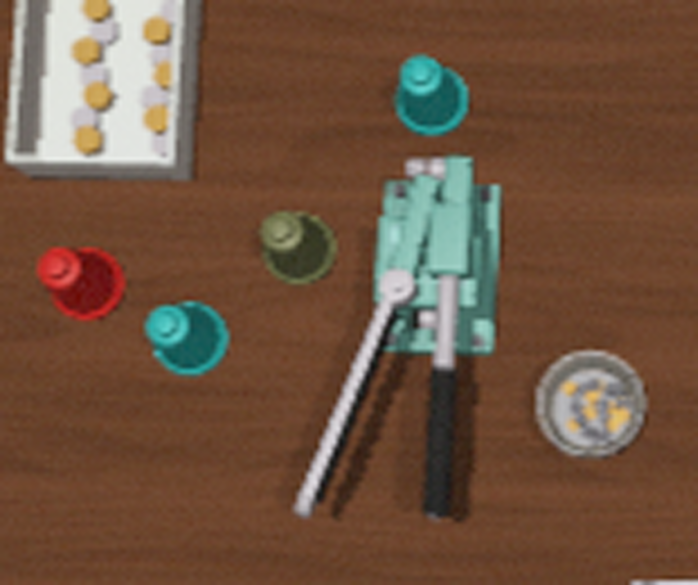

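The crop confirms it: the grey lever runs from the hinge cap at crop (397,285) to its free end at (303,508), left of the black bar at (440,440). The olive cone at (297,246) stays clear. I'll close the gripper and travel high to the outer (+y) side.

```bash
python3 -m jog '[[27,32,5,-0.03],[27,32,5,-0.03],[27,32,5,-0.03],[27,32,5,-0.03],[27,32,5,-0.03],[27,32,5,-0.03],[27,32,5,-0.03],[27,32,5,-0.03],[27,32,5,-0.03],[27,32,5,-0.03]]' 0
python3 - <<'E'
from h import *
z=load("top0");P=pts(z)
# hinge cap / free end by rays onto lever top z=.12 plane, from the crop pixels
T=z["T"]
for nm,u,v,h in(("hinge",188.2,183.3,.125),("end",167.3,232.9,.118)):
    r=T[:3,:3]@[(u-z["cx"])/z["fx"],(v-z["cy"])/z["fy"],1]; p=T[:3,3]+r*(h-T[2,3])/r[2]; print(nm,p.round(4),P[int(v),int(u)].round(3))
E
```

```text
time_s: 1.35
ee_pos: [0.4506, -0.3033, 0.2981]
orientation: [-180.0, 0.0, -1.2]
ft_force: [0.4, -1.0, 0.5]
width: 0.001
finger_force: 0.0
hinge [0.6292 0.2727 0.125 ] [0.63  0.273 0.127]
end [0.4491 0.341  0.118 ] [0.452 0.342 0.117]
```

```bash
python3 -m jog '[[6,49,0,-0.03],[6,49,0,-0.03],[6,49,0,-0.03],[6,49,0,-0.03],[6,49,0,-0.03],[6,49,0,-0.03],[6,49,0,-0.03],[6,49,0,-0.03],[6,49,0,-0.03],[6,49,0,-0.03]]' && python3 -m jog '[[6,50,0,-0.03],[6,50,0,0],[6,50,0,0],[6,50,0,0],[0,0,0,0]]'
python3 - <<'E'
from plant import robot
import cv2,numpy as np
c=robot.get_calibration("wrist");im,d=robot.get_image("wrist"); np.savez("pics/wrist1.npz",im=im,d=d,**c); cv2.imwrite("pics/wrist1.png",im[:,:,::-1])
E
```

```text
time_s: 2.6
ee_pos: [0.5101, 0.1867, 0.298]
orientation: [180.0, 0.0, -18.4]
ft_force: [0.6, -1.3, 0.1]
width: 0.005
finger_force: 0.0
time_s: 3.22
ee_pos: [0.5274, 0.37, 0.2959]
orientation: [180.0, 0.3, -19.2]
ft_force: [-0.3, 0.7, -0.0]
width: 0.001
finger_force: 0.0
```

View pics/wrist1.png

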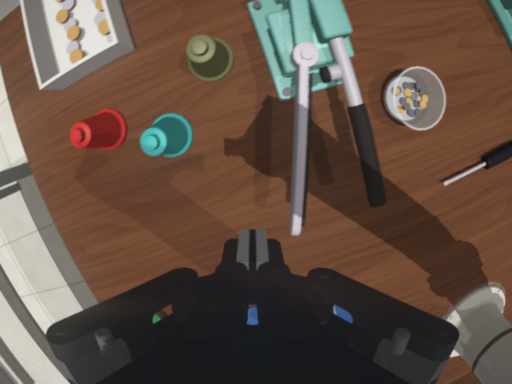

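The wrist view shows the setter lever from hinge cap (305,54) to free end (296,230), with the bar to its right (grip around 367,160). The closed fingers at (252,245) are on the outer (left) side. I'll fix the lever with the fisheye rays.

Run:
```python
from h import *
from plant import robot
s=robot.sense(); print(s["ee_pos"],s["orientation"])
z=load("wrist1");T=z["T"]
def ray(u,v):
    x,y=u-z["cx"],v-z["cy"]; r=np.hypot(x,y); a=r/z["fx"]; return T[:3,:3]@np.array([np.sin(a)*x/r,np.sin(a)*y/r,np.cos(a)]),np.cos(a)
def P(u,v,h):
    r,c=ray(u,v); p=T[:3,3]+r*(h-T[2,3])/r[2]; q=T[:3,3]+r/c*z["d"][int(v),int(u)]; return p.round(4),q.round(4)
for nm,u,v,h in(("hinge",305,54,.125),("end",296,230,.118),("mid",301,140,.12),("outer edge mid",294.5,140,.12),("bar",367,160,.115),("olive",201,48,.095),("tq",153,143,.095)): print(nm,*P(u,v,h))
g=z["im"][140,280:320].astype(int); print(g.sum(1).tolist()); g=z["im"][200,280:320].astype(int); print(g.sum(1).tolist())
```

```text
[0.52892857 0.36598811 0.29580329] [179.87739775   0.30465791 -19.43102566]
hinge [0.6296 0.2796 0.125 ] [0.6298 0.2791 0.1229]
end [0.4529 0.3444 0.118 ] [0.5944 0.3473 0.4213]
mid [0.5473 0.3106 0.12  ] [0.5472 0.3105 0.1197]
outer edge mid [0.5494 0.317  0.12  ] [0.5473 0.3156 0.106 ]
bar [0.5031 0.2453 0.115 ] [0.5035 0.2458 0.1165]
olive [0.6767 0.3773 0.095 ] [0.6763 0.3771 0.0968]
tq [0.5967 0.466  0.095 ] [0.5967 0.4662 0.0946]
[157, 158, 157, 160, 159, 159, 157, 157, 160, 157, 161, 162, 174, 211, 243, 255, 271, 317, 364, 395, 402, 407, 411, 414, 411, 377, 302, 197, 118, 109, 117, 124, 125, 128, 129, 129, 127, 129, 126, 128]
[255, 253, 249, 245, 243, 233, 205, 172, 158, 167, 205, 241, 258, 280, 322, 367, 392, 396, 397, 398, 403, 398, 345, 236, 140, 128, 184, 235, 257, 260, 257, 259, 256, 253, 252, 247, 241, 235, 233, 221]
```

```bash
python3 -m jog '[[0,2,-20,0],[0,2,-20,0],[0,2,-20,0],[0,2,-20,0],[0,2,-20,0],[0,0,-20,0],[0,0,-20,0],[0,0,-20,0],[0,0,-20,0],[0,0,-6,0]]' && python3 -m jog '[[0,0,0,0],[0,0,0,0]]'
python3 - <<'E'
from plant import robot
import cv2,numpy as np
c=robot.get_calibration("wrist");im,d=robot.get_image("wrist"); np.savez("pics/wrist2.npz",im=im,d=d,**c); cv2.imwrite("pics/wrist2.png",im[:,:,::-1])
E
```

```text
time_s: 4.53
ee_pos: [0.531, 0.3704, 0.1088]
orientation: [179.8, 0.3, -19.9]
ft_force: [-0.4, -0.1, -0.3]
width: 0.001
finger_force: 0.0
time_s: 4.78
ee_pos: [0.5326, 0.3715, 0.1117]
orientation: [-180.0, 0.2, -19.9]
ft_force: [0.4, 0.2, -0.1]
width: 0.002
finger_force: 0.0
```

View pics/wrist2.png

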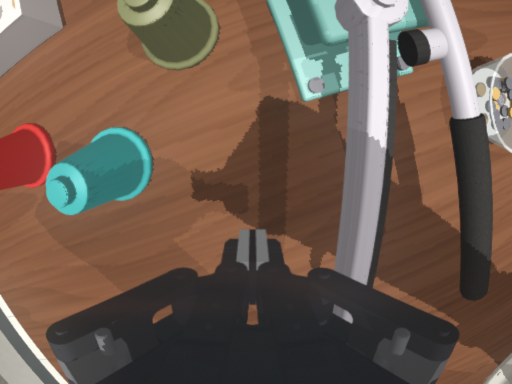

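The wrist view from low down shows the closed fingers at (252,250), outside the lever (365,200) with a clear gap, and nothing else is near them. I'll approach along the lever's normal.

```bash
python3 -m jog '[[-3,-4,0,0],[-3,-5,0,0],[-3,-5,0,0],[-3,-5,0,0],[-1,-3,0,0],[-1,-2,0,0],[0,0,0,0]]'; python3 -m jog '[[-1,-2,0,0],[-1,-2,0,0],[0,-2,0,0]]'
```

```text
time_s: 5.7
ee_pos: [0.518, 0.347, 0.1109]
orientation: [179.9, 0.3, -19.9]
ft_force: [-0.8, 0.1, -0.2]
width: -0.003
finger_force: 0.0
time_s: 6.08
ee_pos: [0.5156, 0.3418, 0.1109]
orientation: [180.0, 0.3, -19.9]
ft_force: [-0.9, 4.5, -2.3]
width: 0.001
finger_force: 1.6
```

Contact is made at 4.5 N. I'll push the lever along its arc and turn the hand with it.

```bash
python3 -m jog '[[-1.8,-3.2,0,0.028],[-1.7,-3.2,0,0.028],[-1.6,-3.3,0,0.028],[-1.5,-3.3,0,0.028]]'; python3 -m jog '[[-1.4,-3.4,0,0.028],[-1.3,-3.4,0,0.028],[-1.2,-3.5,0,0.028],[-1.1,-3.5,0,0.028],[0,0,0,0]]'
```

```text
time_s: 6.58
ee_pos: [0.5091, 0.3283, 0.1109]
orientation: [180.0, 0.3, -13.4]
ft_force: [-0.6, 4.5, -2.8]
width: 0.001
finger_force: 2.2
time_s: 7.2
ee_pos: [0.5043, 0.3143, 0.1109]
orientation: [180.0, 0.3, -7.1]
ft_force: [0.3, 6.0, -3.8]
width: 0.001
finger_force: 2.7
```

```bash
python3 -m jog '[[-0.5,-2,0,0.015],[-0.5,-2,0,0.015],[0,0,0,0]]'; python3 -m jog '[[0,-1,0,0],[0,0,0,0]]';python3 -m jog '[[0,-1,0,0],[0,0,0,0]]'
```

```text
time_s: 7.58
ee_pos: [0.5033, 0.3107, 0.1109]
orientation: [180.0, 0.3, -5.3]
ft_force: [-0.0, 5.7, -3.8]
width: 0.001
finger_force: 2.9
time_s: 7.82
ee_pos: [0.5032, 0.3099, 0.1109]
orientation: [180.0, 0.3, -5.3]
ft_force: [-0.6, 5.9, -1.7]
width: 0.004
finger_force: 3.0
time_s: 8.07
ee_pos: [0.503, 0.3091, 0.1109]
orientation: [180.0, 0.3, -5.3]
ft_force: [-0.1, 6.2, -3.7]
width: -0.003
finger_force: 3.0
```

```bash
python3 -m jog '[[0,-1,0,0],[0,0,0,0]]';python3 -m jog '[[0,-1,0,0],[0,0,0,0]]';python3 -m jog '[[0,-1,0,0],[0,0,0,0]]'
```

```text
time_s: 8.32
ee_pos: [0.5029, 0.3081, 0.1109]
orientation: [180.0, 0.3, -5.3]
ft_force: [-0.5, 6.5, -3.1]
width: -0.002
finger_force: 3.1
time_s: 8.57
ee_pos: [0.5029, 0.3077, 0.1109]
orientation: [-180.0, 0.3, -5.3]
ft_force: [-0.3, 7.3, -3.3]
width: -0.003
finger_force: 3.6
time_s: 8.82
ee_pos: [0.5029, 0.3076, 0.1109]
orientation: [-179.9, 0.3, -5.3]
ft_force: [-0.4, 8.9, -5.6]
width: 0.002
finger_force: 4.5
```

The motion has stopped and the force is rising, so the lever is on its stop. I'll add one light millimetre, hold, and take a picture to check.

```bash
python3 -m jog '[[0,-1,0,0],[0,0,0,0],[0,0,0,0],[0,0,0,0],[0,0,0,0],[0,0,0,0],[0,0,0,0],[0,0,0,0],[0,0,0,0],[0,0,0,0]]'
python3 - <<'E'
from plant import robot
import cv2,numpy as np
c=robot.get_calibration("top");im,d=robot.get_image("top"); np.savez("pics/top2.npz",im=im,d=d,**c)
w,_=robot.get_image("wrist"); cv2.imwrite("pics/wrist3.png",w[:,:,::-1])
E
python3 -m jog '[[0,0,0,0],[0,0,0,0],[0,0,0,0],[0,0,0,0],[0,0,0,0],[0,0,0,0]]'
```

```text
time_s: 10.07
ee_pos: [0.5028, 0.3075, 0.111]
orientation: [-179.8, 0.2, -5.2]
ft_force: [1.0, 10.2, -5.1]
width: -0.004
finger_force: 5.4
time_s: 10.92
ee_pos: [0.5028, 0.3075, 0.111]
orientation: [-179.8, 0.2, -5.2]
ft_force: [-0.3, 10.7, -5.0]
width: -0.002
finger_force: 5.4
```

View pics/wrist3.png

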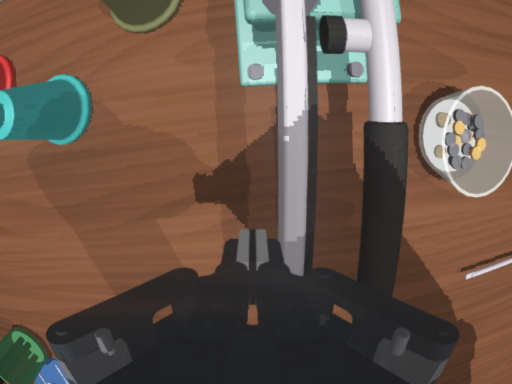

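The wrist view shows the lever (297,120) up against the black stop bumper (328,35) and still short of the bar (385,190). It has been held for over 2 s at about 10 N. Now I'll let it out slowly along the arc.

```bash
python3 -m jog '[[0,2,0,0],[0,2,0,0],[0.5,2,0,0],[0.8,3,0,-0.025],[1,3.2,0,-0.025],[1.1,3.2,0,-0.028],[1.2,3.2,0,-0.028],[1.3,3.2,0,-0.028],[1.4,3.2,0,-0.028],[1.5,3.2,0,-0.028]]'; python3 -m jog '[[1.5,3,0,-0.028],[1.5,3,0,-0.028],[1.5,3,0,-0.01],[1,2.5,0,0],[1,2.5,0,0],[1,2.5,0,0],[1,2.5,0,0],[1,3,0,0]]'
```

```text
time_s: 12.18
ee_pos: [0.5114, 0.3329, 0.1109]
orientation: [179.9, 0.3, -16.3]
ft_force: [-2.6, 4.6, -0.8]
width: -0.0
finger_force: 2.0
time_s: 13.18
ee_pos: [0.5218, 0.3545, 0.1109]
orientation: [179.9, 0.2, -20.1]
ft_force: [-0.2, 0.7, -0.3]
width: 0.004
finger_force: 0.0
```

The lever is back at rest and the fingers are off it. I'll back away, rise and check.

```bash
python3 -m jog '[[3,7,0,0],[3,8,0,0],[2,5,0,0],[0,0,20,0],[0,0,30,0],[0,0,40,0],[0,0,40,0],[0,0,40,0],[0,10,20,0],[0,0,0,0]]'; python3 -m jog '[[0,0,0,0],[0,0,0,0],[0,0,0,0],[0,0,0,0]]'
python3 - <<'E'
from h import *
from plant import robot
c=robot.get_calibration("wrist");im,d=robot.get_image("wrist"); cv2.imwrite("pics/wrist4.png",im[:,:,::-1])
c=robot.get_calibration("scene");im,d=robot.get_image("scene"); np.savez("pics/scene4.npz",im=im,d=d,**c)
a=load("scene0")["im"].astype(int); df=np.abs(a-im).sum(2)
for nm,(u,v) in dict(tub=(269,196),cone=(358,184),drv=(208,193),tall=(208,258)).items(): print(nm,df[v-14:v+14,u-14:u+14].mean().round(1))
z=load("scene4");P=pts(z);hsv=cv2.cvtColor(im,cv2.COLOR_RGB2HSV)
m=(P[...,0]>.44)&(P[...,0]<.65)&(P[...,1]>.262)&(P[...,1]<.36)&(P[...,2]>.1)&(P[...,2]<.125)&(hsv[...,1]<60)&(hsv[...,2]>70)
q=P[m];w,V=np.linalg.eigh(np.cov(q[:,:2].T));print(len(q),np.degrees(np.arctan2(V[1,1],V[0,1])))
E
```

```text
time_s: 14.42
ee_pos: [0.5303, 0.3858, 0.3044]
orientation: [-179.8, 0.1, -20.0]
ft_force: [0.5, 0.9, -0.5]
width: 0.0
finger_force: 0.0
time_s: 14.92
ee_pos: [0.5296, 0.3842, 0.3002]
orientation: [179.9, 0.3, -20.1]
ft_force: [0.0, -0.3, 0.3]
width: 0.0
finger_force: 0.0
tub 1.4
cone 1.5
drv 1.7
tall 1.4
171 158.71437133053269
```

View pics/wrist4.png

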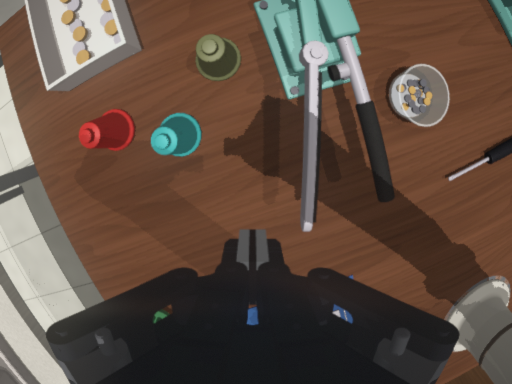

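The lever is out at rest again (hinge at 315,52, end at 308,228, at the same angle as before, about 159°). The tub, cone, driver and tall press look unchanged, and the hand is clear.

```bash
python3 -c "
from plant import robot
print(robot.job_done())"
```

```text
the job is handed in; nothing more can be done
None
```

The lever was pushed in to its stop, held there for over 2 s at about 10 N, and let out slowly to rest. The hand is clear, the tub, cone, screwdriver and tall press look unmoved in the final images, and the job is handed in (no verdict was returned).

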